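Set the height of a sprung press bed with its sunken trim knob

TASK

Lay the loaded type holder, letters up, on the sprung bed of the press, midway between the four little lugs, and let it go so that the bed sinks under its weight. Then raise the bed with the trim knob down in the well, letting go and taking the knob again as often as its webs make you, until the bed's pointer is level with the mark on the post. Leave the pen box, the type tray and the wooden board where they are.

Things in the scene. Friction and masses are not known exactly. Their poses are not given: they have to be found in the camera images.
- type_holder: Green metal bar 100 long x 40 wide x 30 mm high, flat brass letters on top between its side walls, a wooden handle (18 mm thick, axis 14 mm up) at each end; 164 mm over all; about 0.5 kg, +/-15 %. Starts upright on the table, left of the press. Origin: centre of the underside; x along its length, y across, z up. Grip it across the 40 mm at mid-length. Alike end for end.
- press_base: Fixed grey base, 363 mm long in y. Origin on the table below its middle; z up; yaw varies. The sprung bed is over its +y part (bed centre 75 mm from the origin); the square pod with the knob's well (116 x 116 mm, top 62 mm above the table) is at its -y end (knob axis 140 mm from the origin).
- bed: Sprung plate, 110 (x) x 176 (y) x 8 mm. Origin: centre of its top, 52 to 57 mm above the table when empty; axes as press_base. Moves only up and down, sinking 2.5 mm per N (10 to 14 mm under the holder). Four lugs 8 x 14 mm, 8 mm high, at x = +/-30, y = +/-38 mm: the holder goes between the two rows (52 mm apart inside), its length along y, centred, either end first.
- pointer_tip (a point): End of the flat pointer, a 12 mm wide, 3 mm thick tab on the +x edge of the bed: on the bed's centre line, 74 mm out in x, mid-thickness. Moves with the bed. Axes as press_base.
- mark (a point): End of a 3 mm thick dark fin on the fixed square post (14 mm wide, 70 mm tall) beside the pointer, mid-thickness, 58.5 mm above the table. The bed is set when the pointer tip is at this height. Axes as press_base.
- knob_top (a point): Centre of the top of the trim knob, 54 mm above the table: an upright black fluted cylinder, 28 mm diameter, 24 mm high, on the well's floor (30 mm above the table), its top 8 mm below the rim. Round: it can be gripped at any angle. The point turns with it.
- well_rim (a point): Centre of the well's mouth, on the knob's axis, 62 mm above the table. Well: round, 88 mm diameter, 32 mm deep. Two fixed 10 mm thick webs, as high as the rim, reach in to 24 mm from the axis on press_base's +y and -y sides: fingers must stand on the +x and -x sides of the knob and can swing only about 50 degrees either way from x, so a grasp turns at most 1.7 rad.
- trim_knob (a joint): Angle of the trim knob, rad, 0 to 5, growing clockwise seen from above. Clockwise raises the bed 6 mm per rad, anticlockwise lowers it. Friction about 0.15 N m; it stays where left. Starts at 0 to 0.8; with the holder on the bed it takes 2.2 to 3.8 rad more to reach the mark, so at least two grasps.
- pen_box: Bystander: black square open box, 90 x 90 x 105 mm, with pencils. Origin: centre of the underside.
- type_tray: Bystander: black tray of brass type, 90 x 180 x 22 mm. Origin: centre of the underside.
- cutting_board: Bystander: wooden board, 100 x 130 x 14 mm, with a leather tag on it. Origin: centre of the underside.
Things that resemble listed ones, but are neither listed nor needed, are in the scene too. Of the things that look like the type_holder, take the one that is farthest to the robot's right at the start.

How it is judged (in metres and radians):
On the way, in this order (a step that is already met when the one before it is completed fails the run):
1. the type holder lies upright between the lugs of the bed, let go (x of type_holder in the frame of bed between -0.012 and 0.012 m and y of type_holder in the frame of bed between -0.02 and 0.02 m and z of type_holder in the frame of bed between -0.004 and 0.004 m and angle between the x axis of type_holder and the y axis of bed, either way round below 0.2 rad and angle between type_holder's own z axis and vertical below 0.08 rad and contact force between type_holder and bed above 2 N and contact force between each of the arm, the fingers and type_holder below 0.1 N and linear speed of each of type_holder, bed below 0.01 m/s), for 0.3 s.
2. with the holder on the bed, the pointer is brought level with the mark (x of type_holder in the frame of bed between -0.012 and 0.012 m and y of type_holder in the frame of bed between -0.02 and 0.02 m and z of type_holder in the frame of bed between -0.004 and 0.004 m and angle between the x axis of type_holder and the y axis of bed, either way round below 0.2 rad and angle between type_holder's own z axis and vertical below 0.08 rad and contact force between type_holder and bed above 2 N and contact force between each of the arm, the fingers and type_holder below 0.1 N and z of pointer_tip in the frame of mark between -0.0025 and 0.0025 m), for 0.2 s.
At the end, for the whole second after the job is handed in: The type holder lies letters up on the bed between the lugs, within 12 mm across and 20 mm along of centre and 4 mm of the surface, within 0.2 rad of lengthways, tilted under 0.08 rad; bed and holder are at rest; the pointer tip is within 2.5 mm of the mark's height (x of type_holder in the frame of bed between -0.012 and 0.012 m and y of type_holder in the frame of bed between -0.02 and 0.02 m and z of type_holder in the frame of bed between -0.004 and 0.004 m and angle between the x axis of type_holder and the y axis of bed, either way round below 0.2 rad and angle between type_holder's own z axis and vertical below 0.08 rad and contact force between type_holder and bed above 2 N and z of pointer_tip in the frame of mark between -0.0025 and 0.0025 m and linear speed of each of type_holder, bed below 0.01 m/s); the robot touches nothing.
It fails at once if a bystander (pen box, type tray or wooden board) is moved by more than 30 mm (distance of any of pen_box, type_tray, cutting_board from where it was at the start of the episode above 0.03 m).
It also fails if it takes over 61 s, if anything falls off the work surface, if the arm or the gripper's body presses on something with over 40 N, if the wrist force passes 120 N, or if a joint passes its speed limit or range.

ROBOT

A 6-joint arm with a two-finger parallel gripper is mounted at the origin on the work surface. World frame = base frame: x ahead of the robot, y to its left, z up, the work surface at z = 0. Lengths are in mm, angles in degrees, forces in N, time in s.
With the tool pointing down it reaches from about 300 to 850 mm from the base axis. Payload 4.2 kg.
Tool frame: the origin (TCP) lies midway between the tips of the shut fingers; the grasp point (between the pads) lies env.hold_point_z behind it (env.hold_point_z is the distance from the TCP to the grasp point, in mm); z points along the fingers, y is the line along which they close (so a half turn about z gives the same grasp; the last joint's range is limited). The gripper opens to 91 mm and grips with 3 to 60 N. Pads are 32 mm wide; open, the fingers measure 118 mm over their backs; the gripper's body (76 mm by 178 mm) begins 60 mm behind the grasp point.
Start: joints at [65.89, 18.312, 89.639, -0, 72.044, -1.146], TCP at [224.343, 529.446, 213.976] pointing down, gripper open.
Joint ranges: [-177.97, 177.97], [-48.28, 115.42], [12.27, 149.76], [-77.06, 257.06], [2.81, 150.46], [-146.56, 146.56]. Speed limits (degrees/s): [147.25, 147.25, 180, 180, 180, 180].

INTERFACE

Orientations are given as [roll, pitch, yaw] about the fixed x, y, z axes, in that order (R = Rz(yaw) Ry(pitch) Rx(roll)).
In Python, from workcell import env, viewer, spotter gives the robot as it stands.
- The arm moves only by the tool apply_moves, never from a script. Its arguments are lists of equal length, an entry for each row: "delta_pos": the shift along the world's x, y, z normalised to -1 to 1, where 1 is 120 mm, a list of three; "rot": the turn, a rotation vector about the world's x, y, z normalised to -1 to 1, where 1 is 1.5 rad, a list of three; "hand": the opening, from 0 (shut) to 1 (fully open). A call has 1 to 10 rows; each row is the pose to reach, as a shift and turn from the pose commanded when the call began; what a row does not reach only later rows make up. A row lasts 1/12 s, in which the tool goes at most 41.7 mm and 7.16 degrees, less where a joint would pass 70% of its speed; a pose out of reach is approached as far as the arm can. A call with a number of a shift or a turn outside -1 to 1 is refused whole. A call with a gripper value outside its range is refused whole. The fingers move at their own pace and stop on an object; "newtons" is the grip in N (left out, the last holds). Time passes only in rows, so rows that repeat a pose let the fingers close. It gives the time, the measured TCP pose, the force, the opening and the grip force at its end, in the units of the state.
- env.state(): the state, without advancing time (a new reading comes with each control period).
- viewer.grab_frame(name): name is "scene" or "side" or "wrist"; returns a dict with "pixels" (384x512x3 uint8, red, green, blue), "camera_matrix" (3x3 intrinsics, pixels), "k1" (the pictures are not rectified: a ray, as slopes to the right and down, at radius r is drawn at 1 + k1 r^2 times it, then the intrinsics apply), "R" (3x3) and "t" (3): a world point X has camera coordinates R X + t; the wrist camera has in their place "mount" (4x4, takes a point from camera to tool coordinates, whose origin is the TCP and whose axes are the flange's). Camera axes: x right, y down, z forward; pixel columns grow to the right and rows downward; lengths in mm; the calibration is good to about 2 mm. A picture is of the moment at which its call begins: read the wrist's pose just before it. There is no depth.
- env.job_done(): hands the job in; it is judged then, once.
Trained networks look in a picture, given as the dict that the camera call returned (one of the last four; its "shot" number tells which), for a name from the list of things; names that differ only in an ending like _2 or _b are one class to them, and where a whole thing is asked for, a point or a joint stands for the part that bears it (a point fixed in the world has none). Each returns a list of dicts, best first, with "score" (0 to 1); they miss things now and then, are a little off and sometimes report something else, mostly with a low value. They report only what shows in the picture. A call takes as long as a camera call. They do not tell look-alikes from the thing itself.
- spotter.trace(picture, query): "mask" (384x512 bool, what is visible of it) and "box" ([centre column, centre row, width, height] in pixels, round what is visible of it).
- spotter.landmark_of(picture, query): "position" ([column, row] in pixels: a listed point, or the origin of a listed thing).
The state is a dict: "time_s": time; "qpos": joint angles; "qvel": joint speeds; "effort": joint torques, N m; "ee_pos": TCP position; "ee_rot": TCP orientation; "force": force on the tool from outside, world axes, zero at the start; "torque": the same for the moment, N m; "gripper_width": finger opening in mm; "gripper_force": force on a finger pad.
Only numpy, scipy, OpenCV 4.12 (cv2) and the standard library are available. Lean on these libraries where they do the work, as an engineer would, in place of code of your own. Each camera call takes 0.05 s, during which the arm holds its last target. There are 200 camera calls.

## Working session

There is one attempt and no reset: what is moved stays moved. The work goes in short steps, Python scripts to look and compute and a tool call to move; the robot and the scene stay as the last step left them, time stands still between calls to the robot, and variables do not carry over. Pictures are saved under pics/ and viewed, at most 10 in all, crops included, and the job is handed in when it is done.

Besides the shell and the picture viewer there is one more tool, called after ">>>" as a command line: name --argument value ..., lists and objects as JSON in quotes. apply_moves: Moves the arm, as the interface text tells. Its arguments: {"type":"object","properties":{"delta_pos":{"type":"array"},"rot":{"type":"array"},"hand":{"type":"array"},"newtons":{"type":"number"}},"required":["delta_pos","rot","hand"]}

```bash
mkdir -p pics; cat > h.py <<'E'
import numpy as np, cv2
from workcell import env, viewer, spotter
from scipy.spatial.transform import Rotation as Ro
def cam(p, st=None):
    """camera-to-world R, centre"""
    if 'mount' in p:
        T=np.eye(4); T[:3,:3]=Ro.from_euler('xyz',st['ee_rot'],degrees=True).as_matrix(); T[:3,3]=st['ee_pos']
        M=T@np.array(p['mount']); return M[:3,:3],M[:3,3]
    R=np.array(p['R']); return R.T,-R.T@np.array(p['t'])
def ray(p,uv,st=None):
    K=np.array(p['camera_matrix']); d=[(uv[0]-K[0,2])/K[0,0],(uv[1]-K[1,2])/K[1,1]]
    d=np.array(d); s=d.copy()
    for _ in range(20): s=d/(1+p['k1']*(s@s))
    R,c=cam(p,st); return c,R@np.array([s[0],s[1],1])
def atz(p,uv,z,st=None):
    c,d=ray(p,uv,st); return c+d*(z-c[2])/d[2]
def proj(p,X,st=None):
    R,c=cam(p,st); q=R.T@(np.array(X,float)-c); s=q[:2]/q[2]; s=s*(1+p['k1']*(s@s))
    K=np.array(p['camera_matrix']); return np.array([K[0,0]*s[0]+K[0,2],K[1,1]*s[1]+K[1,2]])
def tri(obs):
    A=np.zeros((3,3));b=np.zeros(3)
    for c,d in obs:
        d=d/np.linalg.norm(d);P=np.eye(3)-np.outer(d,d);A+=P;b+=P@c
    X=np.linalg.solve(A,b)
    return X,[np.linalg.norm(np.cross(X-c,d/np.linalg.norm(d))) for c,d in obs]
def save(p,n): cv2.imwrite('pics/'+n,p['pixels'][:,:,::-1])
E
python3 - <<'E'
from h import *
np.set_printoptions(precision=1,suppress=True)
print(env.hold_point_z, env.state())
im=[]
for n in ['scene','side','wrist']:
    st=env.state(); p=viewer.grab_frame(n); im.append(p['pixels'])
    print(n,cam(p,st)[1])
    for q in ['type_holder','press_base','bed','pointer_tip','mark','knob_top','well_rim','pen_box','type_tray','cutting_board']:
        for r in spotter.landmark_of(p,q)[:4]:
            print(q,np.array(r['position']),round(r['score'],2),[atz(p,r['position'],z,st)[:2] for z in ([0] if q not in('knob_top','well_rim') else [54 if q=='knob_top' else 62])])
v=np.hstack([cv2.resize(im[0],(800,600))]); cv2.imwrite('pics/a.png',v[:,:,::-1])
cv2.imwrite('pics/b.png',cv2.resize(im[1],(800,600))[:,:,::-1])
E
```

```text
18.8 {'time_s': 0.0, 'qpos': array([65.9, 18.4, 89.7, -0. , 72. , -1.1]), 'qvel': array([-0.,  0.,  0.,  0., -0.,  0.]), 'effort': array([ -0. , -41.2, -23.2,   0.1,   0. ,  -0. ]), 'ee_pos': array([224.1, 529. , 213.1]), 'ee_rot': array([-179.9,   -0. ,  157. ]), 'force': array([ 0.6,  0.4, -0. ]), 'torque': array([-0.,  0., -0.]), 'gripper_force': 0.0, 'gripper_width': 91.23814480056814}
scene [1359.8  746.3 1033. ]
type_holder [394.2 258.1] 0.9 [array([439.9, 514.6])]
type_holder [341.4 237.6] 0.68 [array([472.7, 349.9])]
type_holder [411.7 219.3] 0.61 [array([252.3, 482.4])]
press_base [245.5 196.8] 0.63 [array([527.2,  -7.3])]
bed [262.8 192.9] 0.89 [array([472.2,  25.7])]
pointer_tip [255.  205.9] 0.61 [array([540.6,  47.8])]
mark [252.5 204.3] 0.57 [array([540.1,  36.1])]
knob_top [210.2 169.7] 0.39 [array([ 545.6, -157.7])]
well_rim [209.3 170.9] 0.91 [array([ 559.1, -148. ])]
pen_box [161.1 150.8] 0.97 [array([ 542.6, -438.3])]
type_tray [202.  241.4] 0.7 [array([770.5,  25.7])]
type_tray [250.7 203.8] 0.7 [array([542.2,  29.8])]
type_tray [163.7 148. ] 0.65 [array([ 523.6, 
[... 233 characters left out ...]
7.8] 0.73 [array([465.5, 344.8])]
type_holder [262.8 305.7] 0.72 [array([ 526.5, -445.1])]
type_holder [190.7 143.8] 0.52 [array([263.6, 481.5])]
press_base [251.6 207.8] 0.88 [array([524.3,  -6.2])]
bed [248.  186.7] 0.6 [array([518.7, 126.3])]
pointer_tip [270.8 179.4] 0.63 [array([618.4, 168.9])]
mark [265.2 180.2] 0.77 [array([594.1, 165.1])]
knob_top [263.9 224.9] 0.57 [array([ 556.4, -159.5])]
well_rim [259.8 222.1] 0.9 [array([ 542.7, -152.8])]
type_tray [316.3 199.8] 0.71 [array([783.4,  22.1])]
cutting_board [268.3 157. ] 0.62 [array([625.7, 339.1])]
wrist [160.1 556.9 385.6]
type_holder [289.2 311.4] 0.9 [array([452.2, 498.2])]
type_holder [234.8 202.6] 0.67 [array([251.1, 491.4])]
```

View pics/a.png

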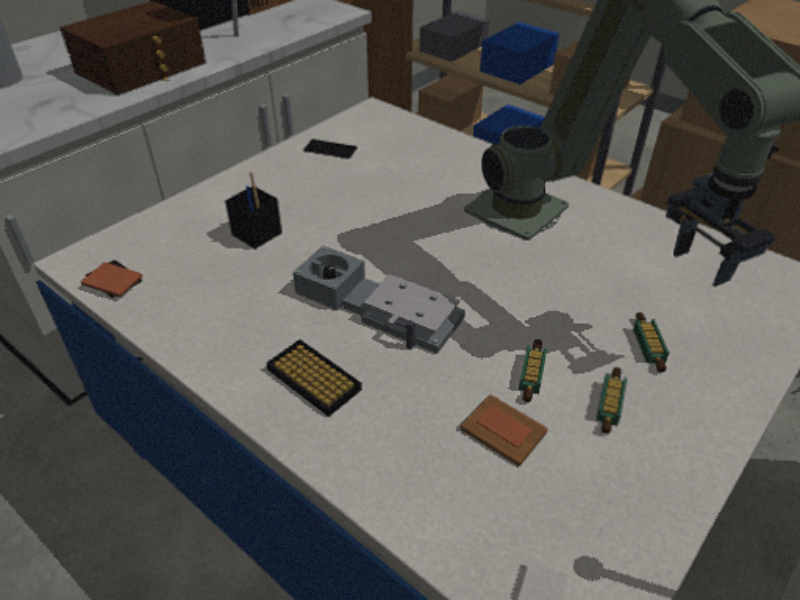

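View pics/b.png

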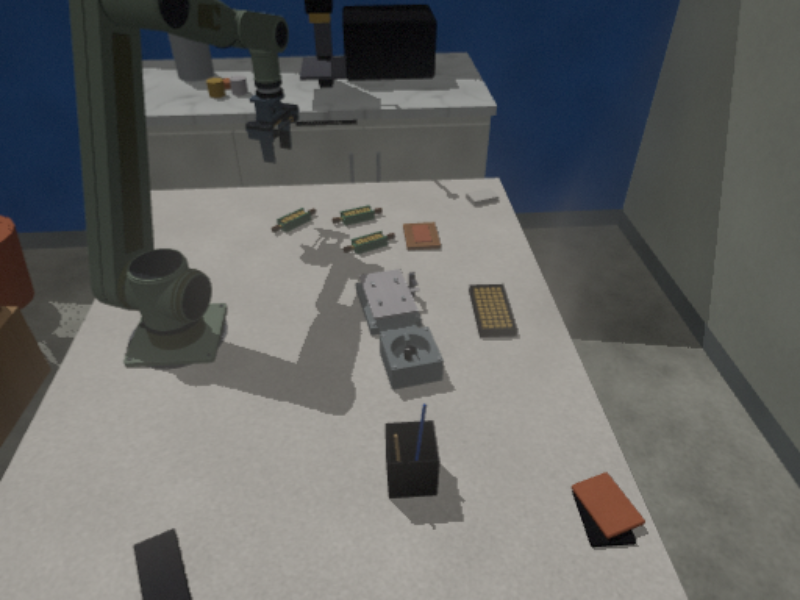

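Candidates for the holder (scene pixels in the 512×384 frame): (341,238) at y≈348, (394,258) at y≈514 and (412,219) at y≈482. The one farthest to the robot's right has the smallest y, so I choose (341,238). The trays and boards are bystanders; the dark slab at the top and the red-and-black stack on the left are decoys.

```bash
python3 - <<'E'
from h import *
np.set_printoptions(precision=1,suppress=True)
obs={}
for n in ['scene','side']:
    p=viewer.grab_frame(n)
    for r in spotter.trace(p,'type_holder'):
        m=r['mask']; v,u=np.nonzero(m)
        X=np.array([atz(p,(a,b),15)[:2] for a,b in zip(u,v)])
        c=X.mean(0); w,V=np.linalg.eigh(np.cov(X.T)); 
        if np.linalg.norm(c-[468,347])<60: print(n,c,len(u),'long axis deg',np.degrees(np.arctan2(V[1,1],V[0,1]))%180,np.sqrt(w))
    for q,z in [('type_holder',0),('press_base',0),('bed',55),('pointer_tip',51),('mark',58.5),('knob_top',54),('well_rim',62)]:
        for r in spotter.landmark_of(p,q)[:1 if q!='type_holder' else 3]:
            X=atz(p,r['position'],z)
            if q!='type_holder' or np.linalg.norm(X[:2]-[468,347])<60:
                print(n,q,X[:2]); obs.setdefault(q,[]).append(ray(p,r['position']))
    if n=='scene':
        c=p['pixels'][200:280,290:400]; cv2.imwrite('pics/c.png',cv2.resize(c,None,fx=6,fy=6,interpolation=cv2.INTER_CUBIC)[:,:,::-1])
for q,o in obs.items():
    if len(o)>1: X,e=tri(o); print(q,'tri',X,e)
E
```

```text
scene [486.1 352.4] 476 long axis deg 23.355678549777394 [11.8 42.2]
scene type_holder [463.5 344.9]
scene press_base [534.4 -14.1]
scene bed [515.8  58.4]
scene pointer_tip [583.6  74.2]
scene mark [593.   73.8]
scene knob_top [ 553.2 -159.7]
scene well_rim [ 552.6 -162. ]
side [479.2 346.6] 269 long axis deg 29.92548314205328 [20.5 40.3]
side type_holder [471.1 358.4]
side press_base [528.3 -14.7]
side bed [513.6  36.2]
side pointer_tip [612.4  80.8]
side knob_top [517.4  47.1]
side well_rim [ 554.6 -151.7]
type_holder tri [470.5 347.7   7.5] [np.float64(0.48642185412635386), np.float64(0.48642185412645494)]
press_base tri [530.4 -14.9  -1.5] [np.float64(2.40129945077306), np.float64(2.401299450773049)]
bed tri [511.5  51.3  45.4] [np.float64(3.4472474347440505), np.float64(3.447247434744005)]
pointer_tip tri [602.7  78.7  59.9] [np.float64(10.62854685580429), np.float64(10.62854685580445)]
knob_top tri [554.8 -90.  129.2] [np.float64(51.7129128920078), np.float64(51.71291289200791)]
well_rim tri [ 555.1 -157.5   66.6] [np.float64(1.2337166340001082), np.float64(1.2337166339999097)]
```

View pics/c.png

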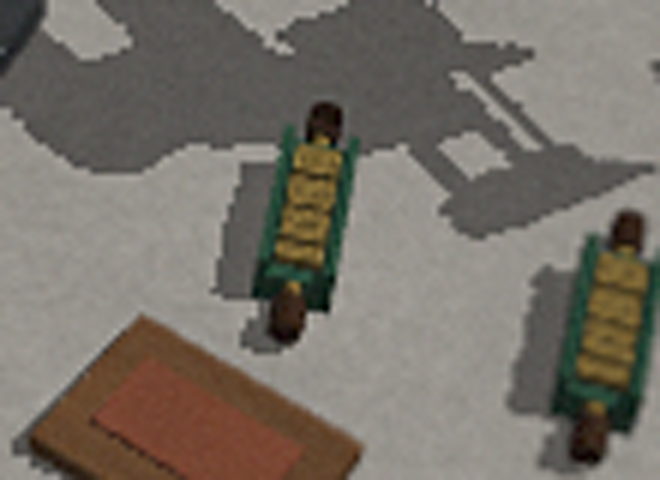

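The crop confirms the target: a green holder with brass letters up, centred near (341,238), with the board below left of it and the second holder at (394,258). I'll hover over it and look with the wrist camera.

>>> apply_moves --delta_pos '[[1,-0.75,0],[1,-0.75,0],[1,-0.75,0],[1,-0.75,0],[1,-0.75,0],[1,-0.75,0],[1,-0.75,0],[1,-0.75,0]]' --rot '[[0,0,0.56],[0,0,0.56],[0,0,0.56],[0,0,0.56],[0,0,0.56],[0,0,0.56],[0,0,0.56],[0,0,0.56]]' --hand '[1,1,1,1,1,1,1,1]'

```text
time_s: 3.22
ee_pos: [344.7, 439.2, 214.0]
ee_rot: [180.0, 0.0, -154.8]
force: [-0.8, 0.3, -1.0]
gripper_width: 91.0
gripper_force: 0.0
```

>>> apply_moves --delta_pos '[[1,-0.75,0],[1,-0.75,0],[1,-0.75,0],[1,-0.75,0],[1,-0.75,0],[1,-0.75,0]]' --rot '[[0,0,0],[0,0,0],[0,0,0],[0,0,0],[0,0,0],[0,0,0]]' --hand '[1,1,1,1,1,1]'

```text
time_s: 3.72
ee_pos: [465.0, 348.9, 213.8]
ee_rot: [180.0, -0.0, -155.1]
force: [-0.6, 0.2, 0.0]
gripper_width: 91.0
gripper_force: 0.0
```

```bash
cat > look.py <<'E'
from h import *
np.set_printoptions(precision=1,suppress=True)
def holder(near,st=None,p=None):
    st=env.state(); p=viewer.grab_frame('wrist')
    print(st['time_s'],st['ee_pos'],st['ee_rot'],st['qpos'])
    for r in spotter.landmark_of(p,'type_holder'): print('lm',r['score'],r['position'],atz(p,r['position'],0,st))
    for r in spotter.trace(p,'type_holder'):
        m=r['mask'].astype(np.uint8); v,u=np.nonzero(m)
        X=np.array([atz(p,(a,b),15,st)[:2] for a,b in zip(u,v)],np.float32)
        (c,s,a)=cv2.minAreaRect(X); w,V=np.linalg.eigh(np.cov(X.T))
        print('mask',r['score'],r['box'],X.mean(0),'rect',np.array(c),np.array(s),'axis',np.degrees(np.arctan2(V[1,1],V[0,1]))%180)
    return p,st
if __name__=='__main__':
    p,st=holder(None); save(p,'w1.png')
E
python3 look.py
```

```text
3.7167 [465.  348.9 213.8] [ 180.    -0.  -155.1] [ 35.7  18.9  88.8   0.   72.3 -79.2]
lm 0.85 [421.6, 75.1] [250.2 493.8   0. ]
lm 0.83 [354.5, 210.1] [448.8 505.2   0. ]
lm 0.64 [247.3, 188.4] [485.  350.3   0. ]
mask 0.96 [428.1, 71.3, 54.2, 135.6] [249.  492.9] rect [251.  494.6] [166.4  59.6] axis 41.30176244342945
mask 0.7 [248.8, 185.9, 27.7, 116.2] [479.2 348.9] rect [480.9 350. ] [164.7  41.5] axis 24.259755244686517
mask 0.7 [362.1, 195.0, 43.6, 80.0] [426.7 500.8] rect [424.8 498.8] [117.7  52. ] axis 28.071923852325142
```

View pics/w1.png

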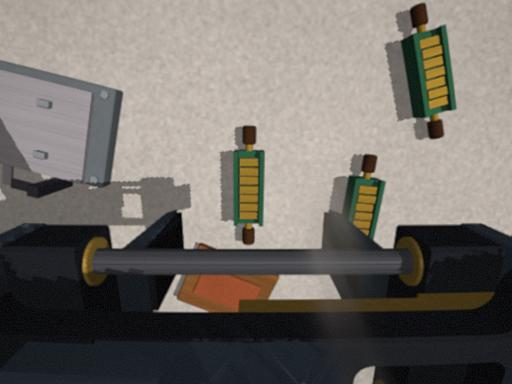

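The wrist view shows the chosen holder at (249,186), lengthways in the tool frame. The fingers straddle it, the press corner is at left and the board at (230,285). Descending to grip.

>>> apply_moves --delta_pos '[[0.13,0.01,-0.2],[0.13,0.01,-0.45],[0.13,0.01,-0.7],[0.13,0.01,-0.95],[0.13,0.01,-1],[0.13,0.01,-1]]' --rot '[[0,0,-0.005],[0,0,-0.005],[0,0,-0.005],[0,0,-0.005],[0,0,-0.005],[0,0,-0.005]]' --hand '[1,1,1,1,1,1]'

```text
time_s: 4.37
ee_pos: [477.8, 350.7, 92.1]
ee_rot: [-180.0, -0.3, -155.2]
force: [-0.3, 0.2, 0.2]
gripper_width: 91.1
gripper_force: 0.0
```

```bash
python3 look.py
```

```text
4.3667 [477.8 350.7  92.1] [-180.    -0.3 -155.2] [ 35.2  25.7  96.9   0.   57.7 -79.7]
lm 0.93 [248.5, 198.2] [479.7 347.1   0. ]
lm 0.75 [401.0, 235.7] [450.2 505.8   0. ]
lm 0.59 [502.5, 38.4] [250.6 491.3   0. ]
mask 0.71 [414.6, 199.8, 73.1, 91.5] [411.5 491.2] rect [412.5 495.4] [91.9 61.1] axis 0.08893185194028774
mask 0.68 [5.2, 130.0, 6.5, 139.0] [501.6 116.1] rect [513.3 119.7] [128.1   8.4] axis 11.78686515482687
mask 0.65 [494.9, 52.0, 34.1, 103.9] [267.9 481.8] rect [272.  482.2] [85.3 29.1] axis 39.746949895377185
mask 0.6 [251.5, 199.8, 47.4, 174.3] [470.6 345.3] rect [481.5 350.6] [168.9  43.6] axis 24.324435841662023
```

>>> apply_moves --delta_pos '[[0.02,-0.005,-0.2],[0.02,-0.005,-0.4],[0.02,-0.005,-0.55],[0.02,-0.005,-0.66],[0.02,-0.005,-0.715],[0.02,-0.005,-0.715],[0.02,-0.005,-0.715]]' --rot '[[0,0,-0.01],[0,0,-0.01],[0,0,-0.01],[0,0,-0.01],[0,0,-0.01],[0,0,-0.01],[0,0,-0.01]]' --hand '[1,1,1,1,1,1,1]'

```text
time_s: 5.1
ee_pos: [483.3, 350.8, 9.6]
ee_rot: [180.0, 0.1, -156.1]
force: [1.0, -0.4, -0.3]
gripper_width: 91.1
gripper_force: 0.0
```

>>> apply_moves --delta_pos '[[0,0,0],[0,0,0],[0,0,0],[0,0,0],[0,0,0],[0,0,0],[0,0,0],[0,0,0]]' --rot '[[0,0,0],[0,0,0],[0,0,0],[0,0,0],[0,0,0],[0,0,0],[0,0,0],[0,0,0]]' --hand '[0.3,0.3,0.3,0.3,0.3,0.3,0.3,0.3]' --newtons 25

```text
time_s: 5.77
ee_pos: [482.3, 350.1, 8.2]
ee_rot: [180.0, -0.0, -156.1]
force: [-1.9, 3.5, 1.3]
gripper_width: 40.4
gripper_force: 3.2
```

>>> apply_moves --delta_pos '[[0,0,0],[0,0,0],[0,0,0.1],[0,0,0.3],[0,0,0.55],[0,0,0.8],[0,0,1],[0,0,1]]' --rot '[[0,0,0],[0,0,0],[0,0,0],[0,0,0],[0,0,0],[0,0,0],[0,0,0],[0,0,0]]' --hand '[0,0,0,0,0,0,0,0]' --newtons 30

```text
time_s: 6.43
ee_pos: [484.6, 351.6, 132.5]
ee_rot: [179.9, 0.5, -156.1]
force: [1.4, 1.3, -4.6]
gripper_width: 39.6
gripper_force: 30.0
```

>>> apply_moves --delta_pos '[[0.1,-0.2,0.1],[0.1,-0.4,0.2],[0.1,-0.6,0.2],[0.1,-0.8,0.2],[0.1,-1,0.2],[0.1,-1,0.2],[0.1,-1,0.2],[0.1,-1,0.2],[0.1,-1,0.2]]' --rot '[[0,0,-0.7],[0,0,-0.7],[0,0,-0.7],[0,0,-0.7],[0,0,-0.7],[0,0,-0.7],[0,0,-0.7],[0,0,-0.7],[0,0,-0.7]]' --hand '[0,0,0,0,0,0,0,0,0]'

```text
time_s: 7.18
ee_pos: [492.9, 229.1, 149.4]
ee_rot: [-179.8, -0.1, 143.4]
force: [-0.5, -0.1, -5.7]
gripper_width: 40.0
gripper_force: 30.0
```

```bash
cat > press.py <<'E'
from h import *
import sys
np.set_printoptions(precision=1,suppress=True)
H={'press_base':0,'bed':55,'pointer_tip':51,'mark':58.5,'knob_top':54,'well_rim':62}
def look(names=('wrist',)):
    for n in names:
        st=env.state(); p=viewer.grab_frame(n); print(n,st['time_s'],st['ee_pos'],st['ee_rot'],st['gripper_width'])
        for q,z in H.items():
            for r in spotter.landmark_of(p,q)[:2]: print(' ',q,round(r['score'],2),np.array(r['position']),atz(p,r['position'],z,st)[:2])
        if len(sys.argv)>1 and n=='wrist': save(p,sys.argv[1])
look(('wrist','scene','side'))
E
python3 press.py w2.png
```

```text
wrist 7.1833 [492.9 229.1 149.4] [-179.8   -0.1  143.4] 40.02273597043043
scene 7.5333 [494.  229.9 151.5] [-179.9   -0.   143.8] 39.932475405603306
  press_base 0.81 [244.8 198.7] [536.1  -2.7]
  bed 0.59 [264.6 191.6] [510.5  64.5]
  pointer_tip 0.65 [250.9 205.2] [587.2  70. ]
  mark 0.7 [210.8 169.2] [ 546. -154.]
  mark 0.67 [249.4 205. ] [595.5  70.9]
  knob_top 0.51 [206.9 171.7] [ 561.2 -158.6]
  knob_top 0.4 [214.5 167.6] [ 527.1 -154.5]
  well_rim 0.83 [209.6 169. ] [ 550.8 -154.7]
side 7.8833 [494.3 230.  152.2] [180.    0.  143.7] 40.085052663198816
  press_base 0.57 [250.4 207. ] [520.   -1.2]
  bed 0.96 [248.1 188.5] [514.6  45.4]
  pointer_tip 0.67 [266.1 181.3] [589.4  91. ]
  pointer_tip 0.37 [250.9 206.4] [518.4 -55.8]
  mark 0.76 [266.9 182.4] [590.7  73.9]
  knob_top 0.61 [260.3 223.9] [ 544.4 -153.6]
  well_rim 0.92 [261.5 222. ] [ 548.6 -152.8]
```

View pics/w2.png

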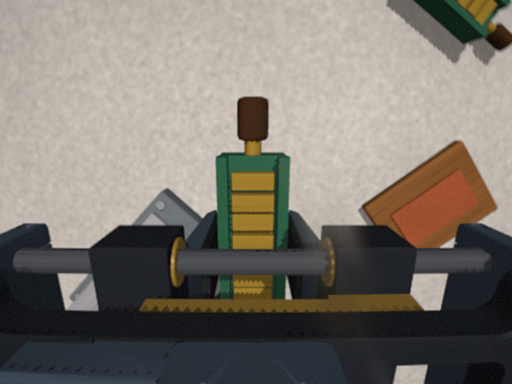

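>>> apply_moves --delta_pos '[[0.2,-0.3,0],[0.2,-0.6,0],[0.2,-0.9,0],[0.2,-1,0],[0.2,-1,0],[0.2,-1,0],[0.2,-1,0]]' --rot '[[0,0,-0.52],[0,0,-0.52],[0,0,-0.52],[0,0,-0.52],[0,0,-0.52],[0,0,-0.52],[0,0,-0.52]]' --hand '[0,0,0,0,0,0,0]'

```text
time_s: 8.82
ee_pos: [518.5, 109.5, 152.3]
ee_rot: [180.0, -0.0, 98.7]
force: [0.5, -0.2, -5.1]
gripper_width: 39.7
gripper_force: 30.0
```

>>> apply_moves --delta_pos '[[0.1,-0.3,0.1],[0.1,-0.6,0.1],[0.1,-0.8,0.1],[0.1,-1,0.1],[0.1,-1,0.1]]' --rot '[[0,0,0],[0,0,0],[0,0,0],[0,0,0],[0,0,0]]' --hand '[0,0,0,0,0]'

```text
time_s: 9.23
ee_pos: [530.3, -14.0, 164.3]
ee_rot: [-180.0, 0.2, 98.8]
force: [0.6, 0.0, -5.4]
gripper_width: 39.9
gripper_force: 30.0
```

>>> apply_moves --delta_pos '[[0.1,-0.3,0],[0.1,-0.6,0],[0.1,-0.8,0],[0.1,-1,0],[0.1,-1,0],[0.1,-1,0]]' --rot '[[0,0,0],[0,0,0],[0,0,0],[0,0,0],[0,0,0],[0,0,0]]' --hand '[0,0,0,0,0,0]'

```text
time_s: 9.73
ee_pos: [542.3, -130.6, 164.0]
ee_rot: [180.0, -0.0, 98.9]
force: [0.1, 0.7, -5.2]
gripper_width: 40.0
gripper_force: 30.0
```

```bash
python3 press.py w3.png
```

```text
wrist 9.7333 [ 542.3 -130.6  164. ] [180.   -0.   98.9] 40.03255528351421
  press_base 0.79 [255.1  83. ] [528.3 -15.3]
  mark 0.22 [258.6  82.8] [532.2 -22.6]
scene 10.0833 [ 542.4 -129.1  164.2] [180.   -0.   99.1] 40.20276506244051
  press_base 0.9 [244.5 195.2] [523.3 -15.5]
  bed 0.8 [267.  189.6] [497.4  64.2]
  pointer_tip 0.86 [250.1 203.9] [584.2  64. ]
  mark 0.74 [249.2 202.4] [586.7  62.3]
  knob_top 0.56 [208.6 172.3] [ 559.6 -151.7]
  well_rim 0.55 [213.  169.3] [ 544.2 -144.4]
side 10.4333 [ 542.4 -129.9  164.2] [180.   0.  99.] 39.8163528767142
  press_base 0.95 [254.1 209. ] [533.4 -13.9]
  bed 0.6 [247.8 186.6] [514.2  57.4]
  mark 0.81 [268.5 178.5] [599.7  98.9]
  mark 0.68 [313.9 199.1] [755.2 -40.9]
  knob_top 0.49 [263.  221.2] [ 555.  -140.8]
  well_rim 0.73 [261.9 222.6] [ 549.7 -155.9]
```

View pics/w3.png

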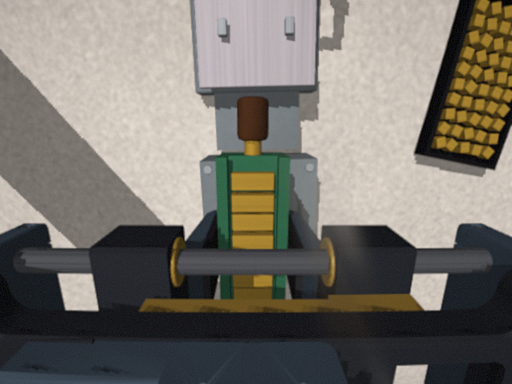

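The bed's near edge is at row ~90 (cols 197–317), with the near lugs at about (222,28) and (290,25). The pod's corners are near (203,157) and (316,157). I'll zoom in for pixel accuracy.

```bash
python3 - <<'E'
from h import *
a=cv2.imread('pics/w3.png')[0:120,180:340]
cv2.imwrite('pics/w3c.png',cv2.resize(a,None,fx=5,fy=5,interpolation=cv2.INTER_LANCZOS4))
E
```

```text
(no output)
```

View pics/w3c.png

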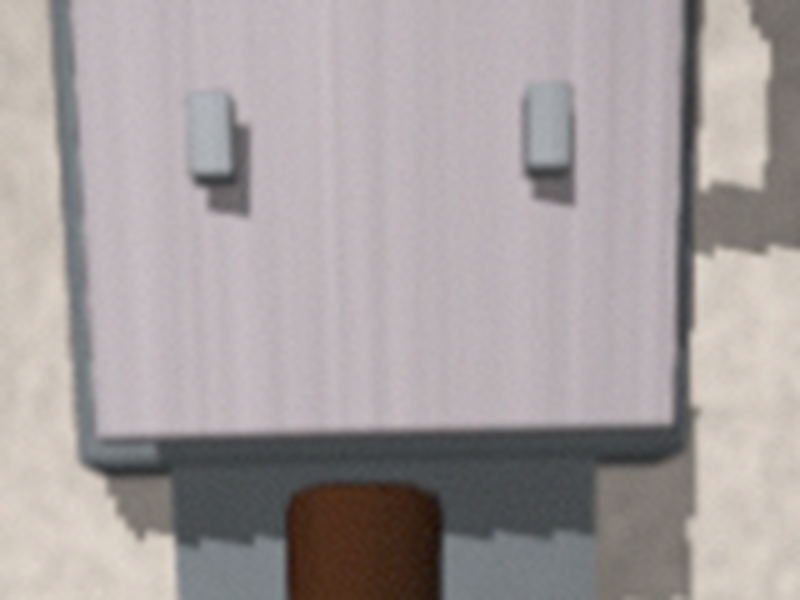

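```bash
python3 - <<'E'
from h import *
np.set_printoptions(precision=1,suppress=True)
st=env.state(); p=viewer.grab_frame('wrist'); print(st['ee_pos'],st['ee_rot'])
from scipy.optimize import least_squares
f=lambda u,v:(u/5+180,v/5)
obs=[((-55,-88,0),f(98,438)),((55,-88,0),f(671,426)),((-30,-38,8),f(209,132)),((30,-38,8),f(549,124))]
def P(x,l,z): 
    c,s=np.cos(x[2]),np.sin(x[2]); return [x[0]+c*l[0]-s*l[1],x[1]+s*l[0]+c*l[1],z+l[2]]
le=[(78,30),(90,300)]; re=[(683,30),(675,300)]
for free in (0,1):
    def res(x):
        z=x[3] if free else 55
        r=[proj(p,P(x,l,z),st)-np.array(o) for l,o in obs]
        for sx,pts in((-55,le),(55,re)):
            for q in pts:
                X=atz(p,f(*q),z,st)[:2]-x[:2]; r.append([X@[np.cos(x[2]),np.sin(x[2])]-sx,0])
        return np.concatenate([np.ravel(r),[0.3*(x[3]-54.5)]])
    s=least_squares(res,[515,58,0.16,55]); x=s.x
    print('bed',x[:2],'yaw',np.degrees(x[2]),x[3],'res',s.fun); 
    print('well',P((*x[:2],x[2]),(0,-215),0),'origin',P(x,(0,-75),0))
print('pod corners z62',[atz(p,q,62,st)[:2] for q in((203,157),(316,157))])
# holder in tool frame
T=Ro.from_euler('xyz',st['ee_rot'],degrees=True).as_matrix()
for q,dz in [((218,155),22),((289,155),22),((252.5,97),6),((248,152),22)]:
    X=atz(p,q,st['ee_pos'][2]+dz,st); print('tool',T.T@(X-st['ee_pos']))
E
```

```text
[ 542.3 -130.   164.2] [180.  -0.  99.]
bed [515.4  61.9] yaw 10.124200514149068 54.5 res [-0.6 -0.1  0.6  0.   0.4 -0.1  0.3  0.2  1.   0.   0.5  0.  -0.2  0.
 -0.4  0.   0. ]Traceback (most recent call last):
  File "<stdin>", line 20, in <module>
  File "<stdin>", line 8, in P
IndexError: tuple index out of range
```

```bash
python3 - <<'E'
from h import *
np.set_printoptions(precision=1,suppress=True)
st=env.state(); p=viewer.grab_frame('wrist')
c,s=np.cos(np.radians(10.1)),np.sin(np.radians(10.1)); R=np.array([[c,-s],[s,c]])
print('pod corners z62 local to bed',[R.T@(atz(p,q,62,st)[:2]-[515.4,61.9]) for q in((203,157),(316,157))])
T=Ro.from_euler('xyz',st['ee_rot'],degrees=True).as_matrix()
for q,dz in [((218,155),22),((289,155),22),((252.5,97),6),((248,152),22)]:
    X=atz(p,q,st['ee_pos'][2]+dz,st); print('tool',T.T@(X-st['ee_pos']))
E
```

```text
pod corners z62 local to bed [array([ -53.9, -153.3]), array([  56.9, -155.4])]
tool [ 54.6 -17.5 -22. ]
tool [ 54.6  20.4 -22. ]
tool [85.5  0.9 -6. ]
tool [ 56.1  -1.5 -22. ]
```

>>> apply_moves --delta_pos '[[-0.05,0.3,0],[-0.1,0.6,0],[-0.12,0.8,0],[-0.12,0.8,0],[-0.12,0.8,-0.1],[-0.12,0.8,-0.2],[-0.12,0.8,-0.2]]' --rot '[[0,0,0.013],[0,0,0.013],[0,0,0.013],[0,0,0.013],[0,0,0.013],[0,0,0.013],[0,0,0.013]]' --hand '[0,0,0,0,0,0,0]'

```text
time_s: 11.47
ee_pos: [526.4, -33.8, 138.3]
ee_rot: [-179.8, -0.1, 100.2]
force: [-1.2, 1.1, -5.7]
gripper_width: 39.9
gripper_force: 30.0
```

>>> apply_moves --delta_pos '[[-0.05,0.3,0],[-0.1,0.6,0],[-0.105,0.77,0],[-0.105,0.77,-0.1],[-0.105,0.77,-0.25],[-0.105,0.77,-0.37],[-0.105,0.77,-0.37],[-0.105,0.77,-0.37]]' --rot '[[0,0,0],[0,0,0],[0,0,0],[0,0,0],[0,0,0],[0,0,0],[0,0,0],[0,0,0]]' --hand '[0,0,0,0,0,0,0,0]'

```text
time_s: 12.13
ee_pos: [515.3, 58.2, 95.8]
ee_rot: [-179.9, -0.0, 100.1]
force: [-0.2, -0.4, -5.3]
gripper_width: 39.8
gripper_force: 30.0
```

```bash
python3 press.py w4.png; python3 -c "
from h import *
s=env.state();print(s['ee_pos'],s['ee_rot'],s['force'],s['qpos'])"
```

```text
wrist 12.1333 [515.3  58.2  95.8] [-179.9   -0.   100.1] 39.83290463218938
  pointer_tip 0.6 [343.8 211.2] [589.2  73.3]
  mark 0.62 [347.9 207.4] [588.7  78.8]
  well_rim 0.4 [253.1 228.2] [518.2  50. ]
scene 12.4833 [515.8  58.4  96.5] [179.9   0.  100.1] 39.92740898255997
  press_base 0.82 [246.6 197.2] [526.3  -3. ]
  bed 0.97 [262.7 188.6] [503.   49.9]
  bed 0.26 [245.4 196.7] [571.4  32.2]
  pointer_tip 0.82 [253.4 206.8] [587.6  81.1]
  knob_top 0.5 [209.8 172.1] [ 556.1 -149.3]
  well_rim 0.58 [210.9 169.9] [ 551.4 -147.7]
side 12.8333 [515.3  58.5  95.8] [180.   -0.  100.1] 40.003366609520945
  press_base 0.79 [249.9 209.2] [517.2 -13.9]
  bed 0.6 [248.6 186.8] [517.2  55.9]
  pointer_tip 0.92 [269.4 180.1] [603.4  97.9]
  mark 0.81 [266.6 181. ] [590.5  83.1]
  mark 0.74 [266.4 155.3] [608.3 265.9]
  knob_top 0.63 [266.  180.8] [588.9  90.4]
  knob_top 0.37 [263.1 220.9] [ 555.5 -139.3]
  well_rim 0.65 [262.7 221.3] [ 553.  -149.6]
[515.33265869  58.45648183  95.76249355] [1.79996910e+02 1.07671442e-03 1.00143587e+02] [ 0.05509997  0.61786357 -5.40803067] [ 5.20162379e+00  1.94538755e+01  1.06794531e+02 -1.00015869e-03
  5.37484224e+01 -4.94137198e+00]
```

View pics/w4.png

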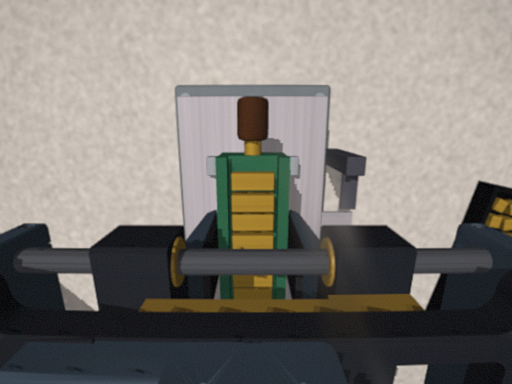

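The wrist view shows the holder centred, with the far lugs peeping out evenly at (212,165) and (294,165). The bed edges are at cols 180 and 329, and the post at (345,180) is clear of the fingers. Lowering.

>>> apply_moves --delta_pos '[[0,0,-0.1],[0,0,-0.2],[0,0,-0.27],[0,0,-0.31],[0,0,-0.34],[0,0,-0.36],[0,0,-0.36],[0,0,-0.36],[0,0,-0.36]]' --rot '[[0,0,0],[0,0,0],[0,0,0],[0,0,0],[0,0,0],[0,0,0],[0,0,0],[0,0,0],[0,0,0]]' --hand '[0,0,0,0,0,0,0,0,0]'

```text
time_s: 13.93
ee_pos: [515.4, 58.5, 53.1]
ee_rot: [180.0, 0.0, 100.1]
force: [-1.1, -0.7, -1.0]
gripper_width: 40.0
gripper_force: 30.0
```

>>> apply_moves --delta_pos '[[0,0,0],[0,0,0],[0,0,0],[0,0,0],[0,0,0],[0,0,0],[0,0,0],[0,0,0]]' --rot '[[0,0,0],[0,0,0],[0,0,0],[0,0,0],[0,0,0],[0,0,0],[0,0,0],[0,0,0]]' --hand '[0.55,0.65,0.75,0.75,0.75,0.75,0.75,0.75]'

```text
time_s: 14.6
ee_pos: [515.4, 58.5, 52.6]
ee_rot: [180.0, 0.0, 100.1]
force: [-0.6, -0.1, 0.5]
gripper_width: 68.2
gripper_force: 0.0
```

>>> apply_moves --delta_pos '[[0,0,0.1],[0,0,0.3],[0,0,0.55],[0,0,0.8],[0,0,1],[0,0,1]]' --rot '[[0,0,0],[0,0,0],[0,0,0],[0,0,0],[0,0,0],[0,0,0]]' --hand '[0.75,0.75,0.75,0.75,0.75,0.75]'

```text
time_s: 15.1
ee_pos: [518.6, 58.8, 177.8]
ee_rot: [179.4, 0.1, 100.1]
force: [0.9, -0.2, 0.1]
gripper_width: 68.4
gripper_force: 0.0
```

```bash
cat > ph.py <<'E'
from h import *
import sys
np.set_printoptions(precision=1,suppress=True)
n=int(sys.argv[2]); st=env.state(); A={}
for i in range(n):
    p=viewer.grab_frame('wrist'); 
    for q in ('pointer_tip','mark'):
        for r in spotter.landmark_of(p,q)[:1]: A.setdefault(q,[]).append([*r['position'],r['score']])
save(p,sys.argv[1]+'.png'); print(st['time_s'],st['ee_pos'],st['ee_rot'])
import pickle; d={k:p[k] for k in p if k!='pixels'}; pickle.dump((d,st,A),open(sys.argv[1]+'.pkl','wb'))
for q in A: print(q,np.array(A[q]))
E
python3 ph.py vB 2
```

```text
15.1 [518.6  58.8 177.8] [179.4   0.1 100.1]
pointer_tip [[311.4 184.8   0.8]
 [317.5 188.6   0.7]]
mark [[319.4 186.1   0.9]
 [324.9 187.    0.6]]
```

>>> apply_moves --delta_pos '[[0.1,-0.3,0],[0.2,-0.6,0],[0.2,-0.9,0],[0.2,-1,0],[0.2,-1,0]]' --rot '[[0,0,0],[0,0,0],[0,0,0],[0,0,0],[0,0,0]]' --hand '[0.75,0.75,0.75,0.75,0.75]'

```text
time_s: 15.82
ee_pos: [538.8, -64.0, 171.2]
ee_rot: [-179.9, -0.0, 99.9]
force: [1.0, 0.1, 0.4]
gripper_width: 68.3
gripper_force: 0.0
```

```bash
python3 ph.py vC 3; python3 - <<'E'
from h import *
st=env.state(); p=viewer.grab_frame('wrist')
print(st['ee_pos'],st['ee_rot'])
for q,z in (('bed',43),('type_holder',43)):
    for r in spotter.landmark_of(p,q)[:2]: print(q,r['score'],r['position'],atz(p,r['position'],z,st)[:2])
for r in spotter.trace(p,'type_holder')[:2]: print(r['box'],r['score'])
print(p['camera_matrix'],p['k1'])
E
```

```text
15.8167 [538.8 -64.  171.2] [-179.9   -0.    99.9]
pointer_tip [[321.7  65.7   0.9]
 [326.2  71.1   0.6]
 [320.2  73.5   0.7]]
mark [[332.7  60.7   0.7]
 [330.7  60.6   0.8]
 [328.8  64.5   0.7]]
[539.3369464  -60.64948081 172.66240531] [ 1.79986412e+02 -3.10515988e-03  1.00219678e+02]
type_holder 0.84 [248.5, 70.5] [514.5178571  60.1431152]
[250.2, 77.2, 44.0, 150.9] 0.62
[[278.98336478   0.         252.39496365]
 [  0.         278.98336478 196.30902238]
 [  0.           0.           1.        ]] -0.04004144518421593
```

>>> apply_moves --delta_pos '[[0.2,-0.3,0],[0.2,-0.6,0],[0.2,-0.9,0],[0.2,-1,0],[0.2,-1,0]]' --rot '[[0,0,0],[0,0,0],[0,0,0],[0,0,0],[0,0,0]]' --hand '[0.75,0.75,0.75,0.75,0.75]'

```text
time_s: 16.88
ee_pos: [563.3, -184.4, 172.3]
ee_rot: [180.0, 0.0, 99.9]
force: [0.2, 0.5, 0.6]
gripper_width: 68.2
gripper_force: 0.0
```

>>> apply_moves --delta_pos '[[0,-0.2,0],[0,-0.3,0],[0,-0.3,0],[0,-0.3,0]]' --rot '[[0,0,0],[0,0,0],[0,0,0],[0,0,0]]' --hand '[0.75,0.75,0.75,0.75]'

```text
time_s: 17.22
ee_pos: [563.3, -216.8, 172.5]
ee_rot: [180.0, -0.1, 100.1]
force: [0.2, 1.0, 0.1]
gripper_width: 68.6
gripper_force: 0.0
```

```bash
python3 - <<'E'
from h import *
np.set_printoptions(precision=1,suppress=True)
st=env.state(); p=viewer.grab_frame('wrist'); save(p,'w5.png')
print(st['time_s'],st['ee_pos'],st['ee_rot'])
for q,z in (('well_rim',62),('knob_top',54),('knob_top',54)):
    for r in spotter.landmark_of(p,q)[:2]: print(q,r['score'],r['position'],atz(p,r['position'],z,st)[:2])
for r in spotter.trace(p,'knob_top')[:2]: print('mask',r['score'],r['box'],r['mask'].sum(),atz(p,r['box'][:2],50,st)[:2])
E
```

```text
17.2167 [ 563.3 -216.8  172.5] [180.   -0.1 100.1]
knob_top 0.87 [254.8, 130.2] [ 555.2 -152.5]
knob_top 0.87 [254.8, 130.2] [ 555.2 -152.5]
mask 0.73 [251.8, 127.9, 26.7, 30.8] 597 [ 551.8 -150.8]
```

View pics/w5.png

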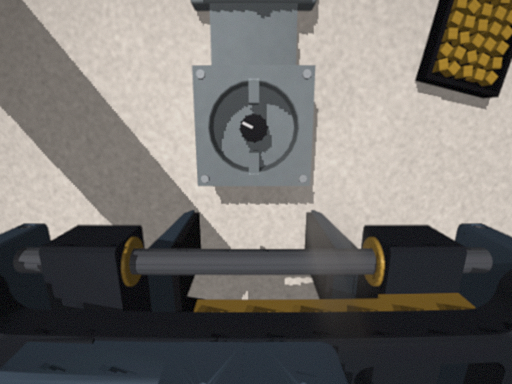

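The wrist view shows the pod, with the well centred at about (254,127), the webs at (254,90) and (254,163), and the knob at (254,128) with a white index line. The pads are wide, so I'll use ±35° swings. Moving over the knob at yaw +35°.

>>> apply_moves --delta_pos '[[-0.03,0.2,-0.1],[-0.07,0.4,-0.3],[-0.09,0.55,-0.5],[-0.09,0.55,-0.7],[-0.09,0.55,-0.72],[-0.09,0.55,-0.72],[-0.09,0.55,-0.72]]' --rot '[[0,0,0.407],[0,0,0.407],[0,0,0.407],[0,0,0.407],[0,0,0.407],[0,0,0.407],[0,0,0.407]]' --hand '[0.46,0.46,0.46,0.46,0.46,0.46,0.46]'

```text
time_s: 18.05
ee_pos: [552.9, -151.1, 86.4]
ee_rot: [180.0, 0.0, 135.0]
force: [1.0, -1.0, 0.1]
gripper_width: 42.0
gripper_force: 0.0
```

>>> apply_moves --delta_pos '[[0,0,-0.12],[0,0,-0.24],[0,0,-0.34],[0,0,-0.4],[0,0,-0.43],[0,0,-0.43],[0,0,-0.43]]' --rot '[[0,0,0],[0,0,0],[0,0,0],[0,0,0],[0,0,0],[0,0,0],[0,0,0]]' --hand '[0.46,0.46,0.46,0.46,0.46,0.46,0.46]'

```text
time_s: 18.63
ee_pos: [553.2, -151.8, 35.3]
ee_rot: [180.0, 0.1, 135.1]
force: [1.0, 0.7, 0.6]
gripper_width: 41.6
gripper_force: 0.0
```

>>> apply_moves --delta_pos '[[0,0,0],[0,0,0],[0,0,0],[0,0,0],[0,0,0],[0,0,0],[0,0,0]]' --rot '[[0,0,0],[0,0,0],[0,0,0],[0,0,0],[0,0,0],[0,0,0],[0,0,0]]' --hand '[0,0,0,0,0,0,0]' --newtons 40

```text
time_s: 19.22
ee_pos: [552.7, -151.6, 35.2]
ee_rot: [180.0, 0.0, 135.0]
force: [-2.6, 0.5, 6.2]
gripper_width: 27.4
gripper_force: 37.9
```

>>> apply_moves --delta_pos '[[0,0,0],[0,0,0],[0,0,0],[0,0,0],[0,0,0],[0,0,0],[0,0,0],[0,0,0],[0,0,0],[0,0,0]]' --rot '[[0,0,-0.082],[0,0,-0.164],[0,0,-0.246],[0,0,-0.328],[0,0,-0.41],[0,0,-0.492],[0,0,-0.574],[0,0,-0.656],[0,0,-0.738],[0,0,-0.82]]' --hand '[0,0,0,0,0,0,0,0,0,0]'

```text
time_s: 20.05
ee_pos: [552.3, -151.1, 35.2]
ee_rot: [-180.0, 0.0, 64.5]
force: [-8.3, 10.5, 12.9]
gripper_width: 26.9
gripper_force: 66.3
```

>>> apply_moves --delta_pos '[[0,0,0],[0,0,0],[0,0,0],[0,0,0],[0,0,0]]' --rot '[[0,0,0],[0,0,0],[0,0,0],[0,0,0],[0,0,0]]' --hand '[0,0.46,0.46,0.46,0.46]'

```text
time_s: 20.47
ee_pos: [552.5, -151.5, 34.3]
ee_rot: [-180.0, 0.0, 64.7]
force: [0.8, 0.7, -0.5]
gripper_width: 41.9
gripper_force: 0.0
```

>>> apply_moves --delta_pos '[[0,0,0],[0,0,0],[0,0,0],[0,0,0],[0,0,0],[0,0,0],[0,0,0],[0,0,0],[0,0,0],[0,0,0]]' --rot '[[0,0,0.82],[0,0,0.82],[0,0,0.82],[0,0,0.82],[0,0,0.82],[0,0,0.82],[0,0,0.82],[0,0,0.82],[0,0,0.82],[0,0,0.82]]' --hand '[0.46,0.46,0.46,0.46,0.46,0.46,0.46,0.46,0.46,0.46]'

```text
time_s: 21.3
ee_pos: [552.4, -151.6, 34.2]
ee_rot: [-180.0, -0.0, 135.5]
force: [-0.2, -0.2, -0.5]
gripper_width: 41.7
gripper_force: 0.0
```

>>> apply_moves --delta_pos '[[0,0,0],[0,0,0],[0,0,0],[0,0,0],[0,0,0],[0,0,0],[0,0,0]]' --rot '[[0,0,0],[0,0,0],[0,0,0],[0,0,0],[0,0,0],[0,0,0],[0,0,0]]' --hand '[0,0,0,0,0,0,0]' --newtons 40

```text
time_s: 21.88
ee_pos: [552.6, -151.5, 34.5]
ee_rot: [180.0, -0.0, 135.0]
force: [0.1, -0.6, -1.4]
gripper_width: 27.7
gripper_force: 36.8
```

>>> apply_moves --delta_pos '[[0,0,0],[0,0,0],[0,0,0],[0,0,0],[0,0,0],[0,0,0],[0,0,0],[0,0,0],[0,0,0],[0,0,0]]' --rot '[[0,0,-0.082],[0,0,-0.164],[0,0,-0.246],[0,0,-0.328],[0,0,-0.41],[0,0,-0.492],[0,0,-0.574],[0,0,-0.656],[0,0,-0.738],[0,0,-0.82]]' --hand '[0,0,0,0,0,0,0,0,0,0]'

```text
time_s: 22.72
ee_pos: [552.3, -151.0, 34.5]
ee_rot: [-180.0, 0.0, 64.5]
force: [1.0, 4.9, 0.4]
gripper_width: 27.4
gripper_force: 58.6
```

>>> apply_moves --delta_pos '[[0,0,0],[0,0,0],[0,0,0],[0,0,0],[0,0,0]]' --rot '[[0,0,0],[0,0,0],[0,0,0],[0,0,0],[0,0,0]]' --hand '[0,0.46,0.46,0.46,0.46]'

```text
time_s: 23.13
ee_pos: [552.6, -152.0, 34.7]
ee_rot: [180.0, 0.0, 64.7]
force: [-0.2, -0.4, 0.4]
gripper_width: 42.2
gripper_force: 0.0
```

>>> apply_moves --delta_pos '[[0,0,0.3],[0,0,0.6],[0,0.2,0.9],[-0.1,0.5,1],[-0.11,0.75,1],[-0.11,0.75,1],[-0.11,0.75,1],[-0.11,0.75,1]]' --rot '[[0,0,0],[0,0,0],[0,0,0.412],[0,0,0.412],[0,0,0.412],[0,0,0.412],[0,0,0.412],[0,0,0.412]]' --hand '[0.46,0.46,0.46,0.46,0.46,0.46,0.46,0.46]'

```text
time_s: 23.8
ee_pos: [539.3, -61.3, 155.0]
ee_rot: [180.0, 0.0, 100.3]
force: [0.1, -0.3, 0.0]
gripper_width: 41.8
gripper_force: 0.0
```

```bash
python3 ph.py vD 2; python3 - <<'E'
from h import *
import pickle
np.set_printoptions(precision=1,suppress=True)
p,st,_=pickle.load(open('vD.pkl','rb')); print(np.array(p['mount']))
yaw=100.1
ax=np.array([np.cos(np.radians(10.1)),np.sin(np.radians(10.1)),0]); ay=np.array([-ax[1],ax[0],0])
bed=np.array([514.5,61,0]); ptr=bed+74*ax+[0,0,54]
R0=Ro.from_euler('xyz',[180,0,yaw],degrees=True)
for th in (-50,-40,-30,-20,20,35):
  R=Ro.from_rotvec(ax*np.radians(th))*R0
  e=R.as_euler('xyz',degrees=True)
  for ly in (20,40,70,100,-60,-120,-160):
    for z in (70,100):
      pos=bed+60*ax+ly*ay+[0,0,z]; s=dict(ee_pos=pos,ee_rot=e)
      C,c=cam(p,s)
      if (C.T@(ptr-c))[2]<20: continue
      u=proj(p,ptr,s); g=proj(p,ptr+[0,0,1],s)-u
      if 20<u[1]<225 and 120<u[0]<400: print(th,ly,z,'px',u,'px/mm',g,'cam',c,'elev',np.degrees(np.arcsin((c-ptr)[2]/np.linalg.norm(c-ptr))))
E
```

```text
23.8 [539.3 -61.3 155. ] [180.    0.  100.3]
pointer_tip [[333.4  65.6   0.8]
 [328.9  62.6   0.6]]
mark [[338.1  54.6   0.7]
 [332.5  54.8   0.9]]
[[   0.    -1.    -0.3   70.5]
 [   1.     0.     0.     0.9]
 [  -0.    -0.3    1.  -171.6]
 [   0.     0.     0.     1. ]]
-50 20 70 px [269.9 222.2] px/mm [0.  1.3] cam [539.9 265.4 126.3] elev 20.1423175708919
-50 20 100 px [268.9 186.6] px/mm [0.  1.1] cam [539.9 265.4 156.3] elev 27.425905560507665
-50 40 100 px [267.6 197.4] px/mm [0.  1.1] cam [536.4 285.1 156.3] elev 25.23105496816596
-50 70 100 px [266.1 210.8] px/mm [0. 1.] cam [531.1 314.6 156.3] elev 22.49482494596942
-50 100 100 px [264.8 221.7] px/mm [0.  0.9] cam [525.9 344.1 156.3] elev 20.27045580008892
-50 -60 70 px [279.2 165.6] px/mm [0.1 1.8] cam [553.9 186.6 126.3] elev 31.616692159571766
-50 -60 100 px [276.8 117.9] px/mm [0.1 1.4] cam [553.9 186.6 156.3] elev 41.05431405325335
-50 -120 70 px [296.4  59.4] px/mm [0.2 2.3] cam [564.5 127.5 126.3] elev 51.15170588005858
-40 20 100 px [268.5 195.6] px/mm [0. 1.] cam [542.1 253.1 186.2] elev 35.57808205466397
-40 40 10
[... 1510 characters left out ...]
[601.2 -78.4 255.4] elev 52.7629183493063
20 -160 100 px [267.2  50.3] px/mm [ 0.1 -0.7] cam [601.2 -78.4 285.4] elev 56.51520108430346
35 -60 70 px [269.  164.1] px/mm [ 0.1 -0.6] cam [592.1 -27.5 251. ] elev 62.72561211537174
35 -60 100 px [267.1 179.6] px/mm [ 0.1 -0.5] cam [592.1 -27.5 281. ] elev 65.89477270276649
35 -120 70 px [267.5 102.2] px/mm [ 0.1 -0.8] cam [602.6 -86.5 251. ] elev 50.69794651436709
35 -120 100 px [265.9 122.8] px/mm [ 0.  -0.6] cam [602.6 -86.5 281. ] elev 54.61132968579088
35 -160 70 px [266.6  67.1] px/mm [ 0.1 -0.8] cam [ 609.6 -125.9  251. ] elev 44.40274527904203
35 -160 100 px [265.2  89.9] px/mm [ 0.  -0.7] cam [ 609.6 -125.9  281. ] elev 48.45528652926539
```

```bash
python3 - <<'E'
from h import *
import pickle
np.set_printoptions(precision=1,suppress=True)
p,_,_=pickle.load(open('vD.pkl','rb')); s=dict(ee_pos=[515.3,58.3,95.8],ee_rot=[180,0,100.1])
c,k=np.cos(np.radians(10.1)),np.sin(np.radians(10.1)); R=np.array([[c,-k],[k,c]])
L=lambda X:R.T@(X[:2]-np.array([514.5,61]))
for uv in ((328,150),(345,155),(363,158),(363,175),(345,175),(343,211)): print(uv,[L(atz(p,uv,z,s)) for z in (70,55)])
g=cv2.cvtColor(cv2.imread('pics/w4.png'),cv2.COLOR_BGR2GRAY)
print(g[140:226:2,318:376:2])
E
```

```text
(328, 150) [array([54.4, 50.2]), array([58.4, 48.9])]
(345, 155) [array([66.7, 46.8]), array([71.7, 45.2])]
(363, 158) [array([79.8, 44.7]), array([85.8, 43. ])]
(363, 175) [array([81. , 32.5]), array([87.1, 29.8])]
(345, 175) [array([67.9, 32.4]), array([73. , 29.8])]
(343, 211) [array([68.7,  5.3]), array([73.8,  0.6])]
[[176 175 173 ... 190 189 191]
 [175 176 174 ... 189 191 194]
 [176 173 172 ... 191 192 194]
 ...
 [160 145 156 ... 195 195 191]
 [157 140 155 ... 194 195 193]
 [156 143 148 ... 167 167 164]]
```

>>> apply_moves --delta_pos '[[0.2,-0.1,0],[0.4,-0.2,0],[0.52,-0.2,-0.2],[0.52,-0.2,-0.4],[0.52,-0.2,-0.58],[0.52,-0.2,-0.58],[0.52,-0.2,-0.58],[0.52,-0.2,-0.58]]' --rot '[[0.4,0.071,0],[0.4,0.071,0],[0.4,0.071,0],[0.4,0.071,0],[0.4,0.071,0],[0.4,0.071,0],[0.4,0.071,0],[0.4,0.071,0]]' --hand '[0.46,0.46,0.46,0.46,0.46,0.46,0.46,0.46]'

```text
time_s: 24.77
ee_pos: [602.2, -85.4, 86.3]
ee_rot: [179.9, -34.8, 100.1]
force: [-0.6, 0.6, 0.4]
gripper_width: 42.0
gripper_force: 0.0
```

```bash
python3 ph.py vS 3; python3 - <<'E'
from h import *
import pickle
np.set_printoptions(precision=1,suppress=True)
p,st,A=pickle.load(open('vS.pkl','rb')); st=env.state()
f=[viewer.grab_frame('wrist')['pixels'].astype(float) for _ in range(6)]
a=np.mean(f,0); np.save('vS.npy',a); pickle.dump((p,st,A),open('vS.pkl','wb'))
ax=np.array([np.cos(np.radians(10.1)),np.sin(np.radians(10.1)),0]); ay=np.array([-ax[1],ax[0],0])
for z in(45,54,58.5): print(proj(p,np.array([514.5,61,z])+74*ax,st))
u=proj(p,np.array([514.5,61,57])+70*ax+15*ay,st).astype(int); print('crop centre',u)
b=cv2.imread('pics/vD.png')[:,:,::-1].astype(float)
pd,sd,_=pickle.load(open('vD.pkl','rb')); w=proj(pd,np.array([514.5,61,57])+70*ax+15*ay,sd).astype(int); print('vD crop centre',w)
def crop(I,c):
    y0=max(0,c[1]-25);x0=c[0]-40; print('origin',x0,y0); return cv2.resize(np.clip(I[y0:y0+60,x0:x0+80],0,255).astype(np.uint8),(800,600),interpolation=cv2.INTER_CUBIC)
A1=crop(a,u);A2=crop(b,w)
v=np.vstack([cv2.resize(A1[:400],(800,400)),A2[50:250:,:]])
cv2.imwrite('pics/cmp.png',np.clip(v*1.6,0,255).astype(np.uint8)[:,:,::-1])
E
```

```text
24.7667 [602.2 -85.4  86.3] [179.9 -34.8 100.1]
pointer_tip [[265.8  80.9   0.9]
 [264.3  80.9   0.9]
 [265.8  85.9   0.8]]
mark [[265.3  75.1   0.6]
 [267.5  73.5   0.7]]
[265.1  87.1]
[265.5  80.6]
[265.7  77.2]
crop centre [261  66]
vD crop centre [327  44]
origin 221 41
origin 287 19
```

```bash
python3 - <<'E'
from h import *
a=np.load('vS.npy'); b=cv2.imread('pics/vD.png')[:,:,::-1].astype(float)
c=lambda I,x,y:cv2.resize(np.clip(I[y:y+60,x:x+40]*1.5,0,255).astype(np.uint8),(400,600),interpolation=cv2.INTER_CUBIC)
cv2.imwrite('pics/cmp.png',np.hstack([c(a,245,45),c(b,310,25)])[:,:,::-1])
E
```

```text
(no output)
```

View pics/cmp.png

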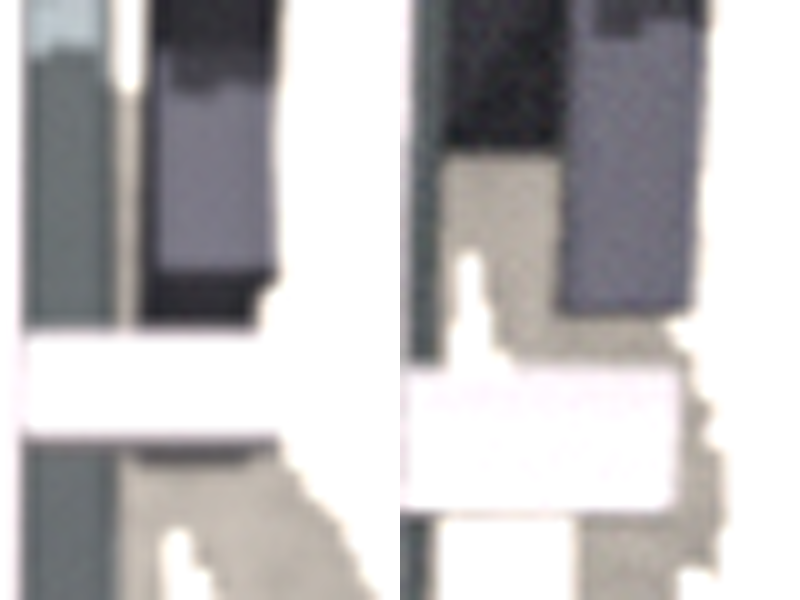

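Left panel (tilted view): the white pointer tab's top edges are at rows ≈78.0 and 88.8, and the fin's near end at ≈72.0. Right panel (from above): the pointer's edges are at 61.5 and 76, and the fin's end at 56.1. Triangulating.

```bash
python3 - <<'E'
from h import *
import pickle
np.set_printoptions(precision=2,suppress=True)
S,D=[pickle.load(open(f+'.pkl','rb'))[:2] for f in('vS','vD')]
c,k=np.cos(np.radians(10.1)),np.sin(np.radians(10.1)); R=np.array([[c,-k,0],[k,c,0],[0,0,1]]); b=np.array([514.5,61,0])
from scipy.optimize import least_squares
F={'ptr_far':((265,78.0),(332,61.5)),'ptr_near':((265,88.8),(332,76.0)),'fin_end':((267,72.0),(372*0+373-0,56.1))}
F['fin_end']=((266.5,72.0),(332.5,56.1))
for n,(a,d) in F.items():
    f=lambda x:[proj(S[0],b+R@[72,x[0],x[1]],S[1])[1]-a[1],proj(D[0],b+R@[72,x[0],x[1]],D[1])[1]-d[1]]
    s=least_squares(f,[0,55]); print(n,s.x)
# single-view: width-based, with pointer far edge y=+6,near=-6 
for nm,(P,s) in (('S',S),('D',D)):
    for z in (50,52,54,56,58,60): 
        r=[proj(P,b+R@[72,y,z],s)[1] for y in(-6,6)]; print(nm,z,np.array(r),'fin y at z60 row', [round(float(proj(P,b+R@[72,y,60],s)[1]),1) for y in(8,10,12,14)])
E
```

```text
ptr_far [ 1.23 56.11]
ptr_near [-10.91  54.95]
fin_end [ 4.91 60.04]
S 50 [88.38 78.8 ] fin y at z60 row [69.6, 68.0, 66.4, 64.8]
S 52 [86.92 77.31] fin y at z60 row [69.6, 68.0, 66.4, 64.8]
S 54 [85.45 75.81] fin y at z60 row [69.6, 68.0, 66.4, 64.8]
S 56 [83.96 74.28] fin y at z60 row [69.6, 68.0, 66.4, 64.8]
S 58 [82.45 72.73] fin y at z60 row [69.6, 68.0, 66.4, 64.8]
S 60 [80.92 71.16] fin y at z60 row [69.6, 68.0, 66.4, 64.8]
D 50 [71.27 57.38] fin y at z60 row [52.4, 49.9, 47.5, 45.0]
D 52 [70.87 56.88] fin y at z60 row [52.4, 49.9, 47.5, 45.0]
D 54 [70.47 56.37] fin y at z60 row [52.4, 49.9, 47.5, 45.0]
D 56 [70.07 55.85] fin y at z60 row [52.4, 49.9, 47.5, 45.0]
D 58 [69.65 55.32] fin y at z60 row [52.4, 49.9, 47.5, 45.0]
D 60 [69.23 54.78] fin y at z60 row [52.4, 49.9, 47.5, 45.0]
```

>>> apply_moves --delta_pos '[[0,0,0.2],[-0.2,-0.2,0.25],[-0.41,-0.55,0.25],[-0.41,-0.55,0.25],[-0.41,-0.55,0.25],[-0.41,-0.55,0.25],[-0.41,-0.55,0.25]]' --rot '[[-0.4,-0.071,0],[-0.4,-0.071,0],[-0.4,-0.071,0],[-0.4,-0.071,0],[-0.4,-0.071,0],[-0.4,-0.071,0],[-0.4,-0.071,0]]' --hand '[0.46,0.46,0.46,0.46,0.46,0.46,0.46]'

```text
time_s: 26.1
ee_pos: [552.3, -150.3, 115.4]
ee_rot: [180.0, -0.1, 100.2]
force: [-0.6, -0.9, -0.3]
gripper_width: 42.1
gripper_force: 0.0
```

```bash
python3 -c "
from h import *
s=env.state();print(s['time_s'],s['ee_pos'],s['ee_rot'])"
```

```text
26.1 [ 552.32792508 -150.27104639  115.425042  ] [ 1.79983653e+02 -7.72223576e-02  1.00190654e+02]
```

>>> apply_moves --delta_pos '[[0,-0.01,-0.15],[0,-0.01,-0.25],[0,-0.01,-0.3],[0,-0.01,-0.35],[0,-0.01,-0.45],[0,-0.01,-0.55],[0,-0.01,-0.63],[0,-0.01,-0.67],[0,-0.01,-0.67],[0,-0.01,-0.67]]' --rot '[[0,0,0.256],[0,0,0.256],[0,0,0.256],[0,0,0.256],[0,0,0.256],[0,0,0.256],[0,0,0.256],[0,0,0.256],[0,0,0.256],[0,0,0.256]]' --hand '[0.46,0.46,0.46,0.46,0.46,0.46,0.46,0.46,0.46,0.46]'

```text
time_s: 26.93
ee_pos: [552.8, -153.0, 34.5]
ee_rot: [180.0, -0.0, 122.0]
force: [0.1, 0.1, 0.4]
gripper_width: 41.8
gripper_force: 0.0
```

>>> apply_moves --delta_pos '[[0,0,0],[0,0,0],[0,0,0],[0,0,0],[0,0,0],[0,0,0],[0,0,0]]' --rot '[[0,0,0],[0,0,0],[0,0,0],[0,0,0],[0,0,0],[0,0,0],[0,0,0]]' --hand '[0,0,0,0,0,0,0]' --newtons 40

```text
time_s: 27.52
ee_pos: [553.6, -152.6, 35.3]
ee_rot: [179.9, 0.1, 122.0]
force: [3.4, 2.5, 3.4]
gripper_width: 26.7
gripper_force: 40.0
```

>>> apply_moves --delta_pos '[[0,0,0],[0,0,0],[0,0,0],[0,0,0],[0,0,0],[0,0,0],[0,0,0],[0,0,0]]' --rot '[[0,0,-0.08],[0,0,-0.16],[0,0,-0.24],[0,0,-0.32],[0,0,-0.4],[0,0,-0.48],[0,0,-0.5],[0,0,-0.5]]' --hand '[0,0,0,0,0,0,0,0]'

```text
time_s: 28.18
ee_pos: [552.0, -152.9, 35.2]
ee_rot: [-180.0, 0.0, 79.1]
force: [-0.2, 1.5, 6.2]
gripper_width: 26.8
gripper_force: 40.0
```

>>> apply_moves --delta_pos '[[0,0,0],[0,0,0],[0,0,0],[0,0,0],[0,0,0]]' --rot '[[0,0,0],[0,0,0],[0,0,0],[0,0,0],[0,0,0]]' --hand '[0,0.46,0.46,0.46,0.46]'

```text
time_s: 28.6
ee_pos: [552.0, -152.8, 34.2]
ee_rot: [-179.9, 0.0, 79.1]
force: [-0.4, 0.2, -0.1]
gripper_width: 41.9
gripper_force: 0.0
```

>>> apply_moves --delta_pos '[[0,0,0.3],[0,0,0.6],[0,0.2,0.9],[-0.1,0.5,1],[-0.11,0.75,1],[-0.11,0.75,1],[-0.11,0.75,1],[-0.11,0.75,1],[-0.11,0.75,1]]' --rot '[[0,0,0],[0,0,0],[0,0,0.244],[0,0,0.244],[0,0,0.244],[0,0,0.244],[0,0,0.244],[0,0,0.244],[0,0,0.244]]' --hand '[0.46,0.46,0.46,0.46,0.46,0.46,0.46,0.46,0.46]'

```text
time_s: 29.35
ee_pos: [539.2, -63.6, 153.9]
ee_rot: [-179.9, 0.0, 100.0]
force: [0.5, 0.5, -0.2]
gripper_width: 41.9
gripper_force: 0.0
```

```bash
cat > prof.py <<'E'
from h import *
import sys,pickle
n=sys.argv[1]; cols=[int(c) for c in sys.argv[2:5]]; r0,r1=int(sys.argv[5]),int(sys.argv[6])
viewer.grab_frame('wrist'); st=env.state(); fs=[viewer.grab_frame('wrist') for _ in range(5)]; p=fs[-1]
a=np.mean([f['pixels'].astype(float) for f in fs],0); np.save(n+'.npy',a); pickle.dump(({k:p[k] for k in p if k!='pixels'},st,0),open(n+'.pkl','wb'))
print(st['time_s'],st['ee_pos'].round(1),st['ee_rot'].round(1))
g=a.mean(2)
for c in cols: print(c,[int(g[r,c-1:c+2].mean()) for r in range(r0,r1)])
E
python3 prof.py vD2 328 332 335 40 90
```

```text
29.4 [539.2 -63.7 153.9] [-179.9   -0.   100. ]
328 [73, 73, 72, 72, 72, 72, 71, 72, 71, 72, 72, 73, 72, 66, 72, 100, 108, 112, 135, 163, 171, 170, 170, 172, 175, 175, 175, 174, 173, 174, 177, 180, 172, 135, 139, 150, 151, 152, 153, 152, 150, 149, 148, 148, 148, 144, 140, 133, 127, 125]
332 [79, 78, 78, 79, 78, 79, 79, 79, 79, 78, 79, 79, 78, 73, 74, 104, 112, 113, 132, 162, 170, 169, 170, 172, 174, 175, 174, 173, 172, 174, 176, 179, 167, 126, 108, 113, 117, 117, 116, 113, 112, 112, 113, 116, 119, 119, 119, 120, 121, 122]
335 [77, 78, 77, 78, 78, 77, 78, 78, 78, 77, 78, 78, 76, 68, 72, 104, 110, 112, 132, 162, 169, 169, 169, 171, 174, 175, 174, 173, 173, 174, 176, 178, 167, 126, 106, 111, 115, 117, 118, 115, 113, 111, 112, 114, 117, 118, 119, 120, 123, 125]
```

>>> apply_moves --delta_pos '[[0.2,-0.1,0],[0.4,-0.2,0],[0.52,-0.19,-0.2],[0.52,-0.19,-0.4],[0.52,-0.19,-0.57],[0.52,-0.19,-0.57],[0.52,-0.19,-0.57],[0.52,-0.19,-0.57],[0.52,-0.19,-0.57]]' --rot '[[0.4,0.071,0],[0.4,0.071,0],[0.4,0.071,0],[0.4,0.071,0],[0.4,0.071,0],[0.4,0.071,0],[0.4,0.071,0],[0.4,0.071,0],[0.4,0.071,0]]' --hand '[0.46,0.46,0.46,0.46,0.46,0.46,0.46,0.46,0.46]'

```text
time_s: 30.4
ee_pos: [602.6, -84.7, 89.1]
ee_rot: [179.7, -34.7, 100.3]
force: [0.3, 1.0, 0.8]
gripper_width: 42.0
gripper_force: 0.0
```

```bash
python3 prof.py vS2 264 267 270 50 100
```

```text
30.45 [602.6 -84.6  89.3] [179.7 -34.7 100.3]
264 [34, 35, 38, 44, 47, 48, 53, 66, 80, 84, 84, 84, 84, 84, 85, 84, 85, 85, 85, 85, 85, 86, 86, 84, 70, 43, 52, 107, 161, 183, 186, 188, 190, 189, 189, 192, 190, 159, 107, 69, 46, 35, 44, 81, 111, 121, 124, 124, 125, 128]
267 [35, 34, 37, 44, 47, 52, 67, 79, 83, 83, 83, 83, 82, 84, 83, 83, 84, 84, 84, 84, 83, 84, 85, 83, 68, 42, 52, 106, 161, 183, 186, 188, 189, 189, 188, 192, 189, 159, 106, 68, 48, 38, 49, 84, 114, 124, 125, 126, 127, 128]
270 [38, 39, 44, 50, 53, 56, 68, 84, 91, 93, 96, 97, 97, 96, 94, 93, 94, 92, 92, 91, 91, 89, 89, 88, 74, 57, 81, 134, 173, 184, 185, 188, 189, 188, 188, 192, 188, 157, 107, 95, 112, 115, 112, 116, 123, 124, 123, 122, 124, 126]
```

```bash
python3 - <<'E'
from h import *
import pickle
np.set_printoptions(precision=2,suppress=True)
c,k=np.cos(np.radians(10.1)),np.sin(np.radians(10.1)); R=np.array([[c,-k,0],[k,c,0],[0,0,1]]); b=np.array([514.5,61,0])
from scipy.optimize import least_squares
for t,F in (('',{'far':(77.5,61.0),'near':(88.3,75.5),'fin':(71.5,55.6)}),('2',{'far':(77.15,58.3),'near':(87.75,72.5),'fin':(74.2,54.5)})):
    S,D=[pickle.load(open(f+t+'.pkl','rb'))[:2] for f in('vS','vD')]
    print(S[1]['time_s'],S[1]['ee_pos'],D[1]['ee_pos'])
    for n,(a,d) in F.items():
        f=lambda x:[proj(S[0],b+R@[72,x[0],x[1]],S[1])[1]-a,proj(D[0],b+R@[72,x[0],x[1]],D[1])[1]-d]
        s=least_squares(f,[0,55]); print(n,s.x)
E
```

```text
25.2167 [601.87 -85.14  85.9 ] [539.3  -61.27 154.95]
far [ 1.6  56.38]
near [-10.52  55.19]
fin [ 5.26 60.31]
30.45 [602.64 -84.55  89.27] [539.24 -63.73 153.93]
far [-0.32 62.26]
near [-11.77  60.81]
fin [ 2.61 62.99]
```

```bash
python3 - <<'E'
from h import *
import pickle
np.set_printoptions(precision=2,suppress=True)
c,k=np.cos(np.radians(10.1)),np.sin(np.radians(10.1)); R=np.array([[c,-k,0],[k,c,0],[0,0,1]]); b=np.array([514.5,61,0])
from scipy.optimize import least_squares
V=[('vS',0,(77.5,88.3,71.5)),('vD',0,(61.0,75.5,55.6)),('vS2',1,(77.15,87.75,74.2)),('vD2',1,(58.3,72.5,54.5))]
L=[pickle.load(open(v[0]+'.pkl','rb'))[:2] for v in V]
for prior in (0.2,50):
    def f(x):
        yp,yf,z=x[0],x[1],x[2:4]; r=[(z[1]-z[0]-4.5)/prior,yp/6]
        for i,(n,t,m) in enumerate(V):
            for (y,h),o in zip(((yp+6,z[t]),(yp-6,z[t]),(yf,60)),m):
                r.append((proj(L[i][0],b+R@[72,y,h],L[i][1])[1]+x[4+i]-o)/0.4)
            r.append(x[4+i]/4)
        return r
    s=least_squares(f,[0,8,55,58,0,0,0,0]); C=np.linalg.inv(s.jac.T@s.jac)
    print('yp,yf,z1-60,z2-60',s.x[:2],s.x[2:4]-60,'sd',np.sqrt(np.diag(C))[2:4],'off',s.x[4:],'res',np.array(s.fun[2:])*0.4)
E
```

```text
yp,yf,z1-60,z2-60 [-4.56  4.7 ] [-5.16 -0.66] sd [0.71 0.71] off [-0.76 -0.48 -0.51  1.41] res [ 0.54 -0.47 -0.07 -0.08  0.08 -0.36  0.28 -0.05  0.31 -0.43  0.13 -0.05
  0.04  0.27 -0.32  0.14]
yp,yf,z1-60,z2-60 [-4.56  4.7 ] [-5.11 -0.71] sd [0.83 0.84] off [-0.74 -0.47 -0.53  1.41] res [ 0.53 -0.48 -0.04 -0.07  0.08 -0.36  0.29 -0.05  0.32 -0.42  0.1  -0.05
  0.04  0.27 -0.33  0.14]
```

The joint fit puts the pointer about 0.7–1.5 mm low, which is within tolerance. One small nudge of 0.15 rad (0.9 mm) will centre it.

>>> apply_moves --delta_pos '[[0,0,0.2],[-0.2,-0.2,0.22],[-0.41,-0.55,0.22],[-0.41,-0.55,0.22],[-0.41,-0.55,0.22],[-0.41,-0.55,0.22],[-0.41,-0.55,0.22],[-0.41,-0.55,0.22]]' --rot '[[-0.4,-0.071,0],[-0.4,-0.071,0],[-0.4,-0.071,0],[-0.4,-0.071,0],[-0.4,-0.071,0],[-0.4,-0.071,0],[-0.4,-0.071,0],[-0.4,-0.071,0]]' --hand '[0.46,0.46,0.46,0.46,0.46,0.46,0.46,0.46]'

```text
time_s: 31.37
ee_pos: [552.9, -151.5, 112.8]
ee_rot: [180.0, -0.1, 100.1]
force: [0.9, -1.1, -0.1]
gripper_width: 42.2
gripper_force: 0.0
```

>>> apply_moves --delta_pos '[[0,0,-0.15],[0,0,-0.3],[0,0,-0.42],[0,0,-0.52],[0,0,-0.6],[0,0,-0.65],[0,0,-0.65],[0,0,-0.65]]' --rot '[[0,0,0],[0,0,0],[0,0,0],[0,0,0],[0,0,0],[0,0,0],[0,0,0],[0,0,0]]' --hand '[0.46,0.46,0.46,0.46,0.46,0.46,0.46,0.46]'

```text
time_s: 32.03
ee_pos: [552.8, -152.0, 34.4]
ee_rot: [-180.0, -0.0, 100.0]
force: [0.8, 0.0, -0.2]
gripper_width: 41.9
gripper_force: 0.0
```

>>> apply_moves --delta_pos '[[0,0,0],[0,0,0],[0,0,0],[0,0,0],[0,0,0],[0,0,0],[0,0,0]]' --rot '[[0,0,0],[0,0,0],[0,0,0],[0,0,0],[0,0,0],[0,0,0],[0,0,0]]' --hand '[0,0,0,0,0,0,0]' --newtons 40

```text
time_s: 32.62
ee_pos: [552.7, -151.8, 35.3]
ee_rot: [180.0, 0.0, 100.1]
force: [-1.7, -1.5, 6.1]
gripper_width: 27.0
gripper_force: 40.0
```

>>> apply_moves --delta_pos '[[0,0,0],[0,0,0],[0,0,0],[0,0,0]]' --rot '[[0,0,-0.05],[0,0,-0.1],[0,0,-0.1],[0,0,-0.1]]' --hand '[0,0,0,0]'

```text
time_s: 32.95
ee_pos: [552.5, -151.8, 35.3]
ee_rot: [180.0, 0.0, 91.5]
force: [-2.2, -1.3, 5.9]
gripper_width: 27.1
gripper_force: 40.0
```

>>> apply_moves --delta_pos '[[0,0,0],[0,0,0],[0,0,0],[0,0,0],[0,0,0]]' --rot '[[0,0,0],[0,0,0],[0,0,0],[0,0,0],[0,0,0]]' --hand '[0,0.46,0.46,0.46,0.46]'

```text
time_s: 33.37
ee_pos: [552.5, -151.4, 34.3]
ee_rot: [-180.0, -0.0, 91.5]
force: [0.2, -1.1, -0.2]
gripper_width: 41.7
gripper_force: 0.0
```

>>> apply_moves --delta_pos '[[0,0,0.3],[0,0,0.6],[0,0.2,0.9],[-0.1,0.5,1],[-0.11,0.75,1],[-0.11,0.75,1],[-0.11,0.75,1],[-0.11,0.75,1],[-0.11,0.75,1]]' --rot '[[0,0,0],[0,0,0],[0,0,0.1],[0,0,0.1],[0,0,0.1],[0,0,0.1],[0,0,0.1],[0,0,0.1],[0,0,0.1]]' --hand '[0.46,0.46,0.46,0.46,0.46,0.46,0.46,0.46,0.46]'

```text
time_s: 34.12
ee_pos: [539.3, -62.3, 154.0]
ee_rot: [-180.0, 0.0, 100.0]
force: [-0.3, -0.6, -0.6]
gripper_width: 42.1
gripper_force: 0.0
```

```bash
python3 prof.py vD3 328 332 335 50 80; python3 - <<'E'
from h import *
st=env.state(); p=viewer.grab_frame('wrist')
for r in spotter.landmark_of(p,'type_holder')[:2]: print(r['score'],r['position'],atz(p,r['position'],58,st)[:2])
E
```

```text
34.1667 [539.3 -62.5 154. ] [-179.9   -0.   100. ]
328 [73, 73, 74, 73, 69, 66, 84, 105, 111, 130, 157, 170, 170, 170, 171, 174, 176, 175, 173, 173, 174, 176, 180, 173, 139, 137, 146, 150, 152, 153]
332 [79, 79, 79, 79, 74, 70, 89, 109, 113, 127, 154, 169, 170, 169, 171, 174, 175, 175, 174, 173, 174, 176, 179, 174, 136, 112, 112, 116, 117, 117]
335 [78, 77, 77, 78, 72, 70, 90, 108, 112, 126, 154, 168, 170, 169, 171, 173, 175, 174, 173, 173, 173, 176, 179, 174, 138, 111, 110, 114, 117, 117]
0.7 [249.3, 61.6] [515.75286176  60.55705068]
```

>>> apply_moves --delta_pos '[[0.2,-0.1,0],[0.4,-0.2,0],[0.52,-0.19,-0.2],[0.52,-0.19,-0.4],[0.52,-0.19,-0.57],[0.52,-0.19,-0.57],[0.52,-0.19,-0.57],[0.52,-0.19,-0.57],[0.52,-0.19,-0.57]]' --rot '[[0.4,0.071,0],[0.4,0.071,0],[0.4,0.071,0],[0.4,0.071,0],[0.4,0.071,0],[0.4,0.071,0],[0.4,0.071,0],[0.4,0.071,0],[0.4,0.071,0]]' --hand '[0.46,0.46,0.46,0.46,0.46,0.46,0.46,0.46,0.46]'

```text
time_s: 35.27
ee_pos: [602.7, -83.4, 89.1]
ee_rot: [179.7, -34.7, 100.3]
force: [-0.1, 0.1, 0.6]
gripper_width: 42.2
gripper_force: 0.0
```

```bash
python3 prof.py vS3 264 267 270 65 95
```

```text
35.3167 [602.7 -83.3  89.3] [179.7 -34.7 100.3]
264 [85, 85, 85, 85, 85, 85, 85, 85, 86, 83, 67, 51, 92, 152, 183, 186, 187, 190, 190, 189, 191, 193, 176, 130, 82, 55, 38, 33, 50, 90]
267 [83, 83, 83, 84, 84, 84, 84, 84, 84, 81, 66, 51, 91, 153, 182, 186, 187, 189, 189, 189, 191, 193, 175, 130, 82, 55, 43, 39, 57, 94]
270 [99, 99, 99, 96, 96, 95, 95, 94, 93, 90, 77, 68, 105, 158, 183, 185, 188, 189, 189, 189, 190, 192, 175, 129, 96, 110, 127, 121, 115, 118]
```

```bash
python3 - <<'E'
from h import *
import pickle
np.set_printoptions(precision=2,suppress=True)
c,k=np.cos(np.radians(10.1)),np.sin(np.radians(10.1)); R=np.array([[c,-k,0],[k,c,0],[0,0,1]]); b=np.array([514.5,61,0])
from scipy.optimize import least_squares
V=[('vS',0,(77.5,88.3,71.5)),('vD',0,(61.0,75.5,55.6)),('vS2',1,(77.15,87.75,74.2)),('vD2',1,(58.3,72.5,54.5)),('vS3',2,(77.4,88.2,75.2)),('vD3',2,(59.5,73.8,56.0))]
L=[pickle.load(open(v[0]+'.pkl','rb'))[:2] for v in V]
for prior in (0.2,50):
    def f(x):
        yp,yf,z=x[0],x[1],x[2:5]; r=[(z[1]-z[0]-4.5)/prior,(z[2]-z[1]-.9)/prior,yp/6]
        for i,(n,t,m) in enumerate(V):
            for (y,h),o in zip(((yp+6,z[t]),(yp-6,z[t]),(yf,60)),m):
                r.append((proj(L[i][0],b+R@[72,y,h],L[i][1])[1]+x[5+i]-o)/0.4)
            r.append(x[5+i]/4)
        return r
    s=least_squares(f,[0,8,55,58,59]+[0]*6); C=np.linalg.inv(s.jac.T@s.jac)
    print('gap',s.x[1]-s.x[0]-6,'dz',s.x[2:5]-60,'sd',np.sqrt(np.diag(C))[2:5])
E
```

```text
gap 3.1017413880931066 dz [-5.39 -0.9  -0.  ] sd [0.6  0.59 0.6 ]
gap 3.101387697076717 dz [-5.34 -0.94 -0.02] sd [0.77 0.77 0.77]
```

```bash
python3 -c "
from h import *
print(env.job_done())"
```

```text
the job is handed in; nothing more can be done
None
```

The job is handed in: the holder lies letters up and let go between the lugs, and three full clockwise grasps plus a small nudge brought the pointer level with the mark (measured 0.0 ± 0.8 mm). The verdict was not shown.

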